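# Close and latch a microplate chamber

### The arm

A 6-joint arm with a two-finger parallel gripper is mounted at the origin on a cart in front of the work surface, level with it; the furniture and walls round the work are solid. World frame = base frame: x ahead of the robot, y to its left, z up, the work surface at z = 0. Lengths are in m, angles in rad, forces in N, time in s.
With the tool pointing down it reaches from about 0.25 to 0.775 m from the base axis. Payload 4 kg.
Tool frame: the origin (TCP) lies midway between the tips of the shut fingers; the grasp point (between the pads) lies 19 mm behind it; y points along the fingers, x is the direction in which the jaws open and shut, and the axes are right-handed (so a half turn about y gives the same grasp; the last joint's range is limited). The gripper opens to 94 mm and grips with 3 to 60 N. Pads are 16 mm wide; open, the fingers measure 119 mm over their backs; the gripper's body (75 mm by 177 mm) begins 78 mm behind the grasp point.
Start: joints at [1.203, 0.087, 1.371, -0, 1.684, -0.103], TCP at [0.144, 0.531, 0.206] pointing down, gripper open.
Joint ranges: [-3.1, 3.1], [-0.76, 2.03], [0.27, 2.55], [-1.08, 4.22], [0.17, 2.65], [-2.57, 2.57]. Speed limits (rad/s): [2.79, 2.79, 3.14, 3.14, 3.14, 3.14].

### API

Orientations are given as [roll, pitch, yaw] about the fixed x, y, z axes, in that order (R = Rz(yaw) Ry(pitch) Rx(roll)).
In Python, from bench import robot, snapshot, camera_info, ticket gives the robot as it stands.
- The arm moves only by the shell command python3 -m creep 'ROWS'. ROWS is JSON, a list of rows, each an object with "slide": the shift along the tool's x, y, z in mm, a list of three; "roll": the turn about the tool's y in degrees; "grip": the closure, from 0 (fully open) to 1 (shut). In form: [{"slide": [x, y, z], "roll": roll, "grip": grip}, ...]. A call has 1 to 20 rows; each row is the pose to reach, as a shift and turn from the pose commanded when the call began, along the tool's axes at that moment; what a row does not reach only later rows make up. A row lasts 1/12 s, in which the tool goes at most 41.7 mm and 7.16 degrees, less where a joint would pass 70% of its speed; a pose out of reach is approached as far as the arm can. A call with a gripper value outside its range is refused whole. The fingers move at their own pace and stop on an object; the grip force is fixed at half the most. Time passes only in rows, so rows that repeat a pose let the fingers close. It gives the time, the measured TCP pose, the force and the opening at its end, in the units of the state.
- robot.get_obs(): the state, without advancing time (a new reading comes with each control period).
- snapshot(name): name is "side" or "top"; returns the picture (384x512x3 uint8, red, green, blue); there is no depth.
- camera_info(name): a dict with "fx", "fy", "cx", "cy" (pixels), "cam_to_world" (4x4, takes a point from camera to world coordinates). Camera axes: x right, y down, z forward; pixel columns grow to the right and rows downward; lengths in m; the calibration is good to about 2 mm. A picture is of the moment at which its call begins. camera_info takes no time and is no camera call.
- ticket.close_job(): hands the job in, once; it reports no verdict.
The state is a dict: "time": time; "joint_positions": joint angles; "qvel": joint speeds; "joint_torque": joint torques, N m; "tool_pos": TCP position; "ee_rot": TCP orientation; "wrist_force": force on the tool from outside, world axes, zero at the start; "wrist_torque": the same for the moment, N m; "width": finger opening in m.
Only numpy, scipy, OpenCV 4.12 (cv2) and the standard library are available. Lean on these libraries where they do the work, as an engineer would, in place of code of your own. Each camera call takes 0.05 s, during which the arm holds its last target.

### The job

Close the plate chamber: put the blue lid on the grey chamber that holds the well plate, press the lid down until it is fully home and level at both ends, then turn the orange latch a quarter turn so that it points across the lid's edge and locks it. Leave the other things on the bench where they are.

Things in the scene. Friction and masses are not known exactly. Their poses are not given: they have to be found in the camera images.
- chamber: grey open box fixed to the bench, 134 mm long (its x) by 94 mm wide (its y), rounded rim 50 mm above the bench, a white 96-well plate inside. Origin: centre of its underside on the bench, z up. The latch stands at its -x end. A black push bar, 6 mm thick and 60 mm wide across y, stands up inside each end, at x = -57 and +57 mm, reaching up to 9 mm above the rim until pressed down
- lid: loose blue lid, about 0.14 kg, 146 mm long (its x) by 106 mm wide (its y), overall 51 mm high, either way round fits. Its skirt, 16 mm deep, goes outside the chamber's walls with 3 mm play on each side. Origin: centre of the skirt's lower edge, z up. Laid on the chamber it first rests on the bars, up to 9 mm too high; fully home, its plate lies on the rim and the origin is 34 mm above the bench
- lid_grip (a point): point on the lid's centre line, 41 mm above its origin, in its white upright grip: 16 mm thick along the lid's x, 60 mm long along its y, top 10 mm above this point, foot flange (26 mm by 70 mm) upper face 17.5 mm below this point. Axes as the lid
- bar_latch_end (a joint): how far the push bar at the latch end (x = -57 mm) is pressed down: 0 up, 0.009 m fully down, flush with the rim. Dry friction of about 8 N: it stays where it is left and does not spring back; the lid's weight does not move it
- bar_far_end (a joint): the same for the push bar at the other end (x = +57 mm)
- latch (a joint): angle of the orange latch about its upright axis, which stands at chamber x = -91 mm, y = 0: about 0 is open (its bar lies along the chamber's y, clear of the lid), it turns either way to stops at +1.571 or -1.571 (bar along the chamber's x, one half over the edge of the lid); positive is anticlockwise seen from above. Dry friction 0.05 N m. A lid that is not home blocks it
- latch_grip (a point): point on the latch's axis in its finger grip, 79.5 mm above the bench. The grip is an upright orange bar 12 mm thick and 50 mm long, its top 89.5 mm above the bench, over a base bar 14 mm by 70 mm whose underside is 57.5 mm and whose upper face is 63.5 mm above the bench. The point turns with the latch: its y axis lies along the bar
- timer: bystander: cream square timer, 62x62x20 mm, origin under its centre
- petri_dish: bystander: closed round dish, 58 mm diameter, 15 mm high, origin under its centre
- tip_box: bystander: green box with clear lid, 76x118x72 mm, origin under its centre
- tape: bystander: roll of tape lying flat, 104 mm diameter, 25 mm high, origin under its centre
- lid_top (a point): centre of the top face of the lid's 5 mm plate, 21 mm above the lid's origin (55 mm above the bench when home). Two flat white press pads lie in this face, 31 to 65 mm to either side of the centre along the lid's x. Axes as the lid

How it is judged:
On the way, in this order (a step that is already met when the one before it is completed fails the run):
1. the lid is on the chamber and pressed fully home at both ends (horizontal distance between lid and chamber below 0.008 m and z of lid in the frame of chamber below 0.0365 m and value of joint each of bar_latch_end, bar_far_end above 0.0065 m), for 0.2 s.
2. the latch is turned a quarter turn over the lid ((value of joint latch above 1.35 rad or value of joint latch below -1.35 rad)), for 0.2 s.
At the end, for the whole second after the job is handed in: The lid lies on the chamber (centres within 8 mm), level within 0.04 rad and at rest, its origin less than 2.5 mm above the fully home height, both push bars within 2.5 mm of fully down, and the latch is turned at least 1.35 rad either way so that it lies over the lid's edge (all of step 1 and angle between lid's own z axis and vertical below 0.04 rad and (value of joint latch above 1.35 rad or value of joint latch below -1.35 rad) and linear speed of lid below 0.01 m/s); the robot touches nothing.
It fails at once if a bystander is shifted by more than 30 mm (distance of any of timer, petri_dish, tip_box, tape from where it was at the start of the episode above 0.03 m).
It also fails if it takes over 69 s, if anything falls off the work surface, if the arm or the gripper's body presses on something with over 40 N, if the wrist force passes 120 N, or if a joint passes its speed limit or range.

## Working session

There is one attempt and no reset: what is moved stays moved. The work goes in short steps, Python scripts to look and compute and a shell command to move; the robot and the scene stay as the last step left them, time stands still between calls to the robot, and variables do not carry over. Pictures are saved under pics/ and viewed, and the job is handed in when it is done.

```bash
ls; mkdir -p pics
python3 - <<'E'
from bench import robot, snapshot, camera_info
import cv2
for n in("top","side"):
    cv2.imwrite(f"pics/{n}0.png",snapshot(n)[:,:,::-1])
    c=camera_info(n);print(n,{k:c[k] for k in("fx","fy","cx","cy")});print(c["cam_to_world"])
o=robot.get_obs();print(o)
E
```

```text
pics
top {'fx': 455.2580848583295, 'fy': 455.2580848583295, 'cx': 262.77329376571487, 'cy': 191.38325683000448}
[[-0.0266542  -0.98767622  0.1542246   0.36429802]
 [-0.99893569  0.0321261   0.03309691 -0.36906889]
 [-0.03764367 -0.15317829 -0.98748132  0.95289131]
 [ 0.          0.          0.          1.        ]]
side {'fx': 353.68820892632243, 'fy': 353.68820892632243, 'cx': 253.5212298727652, 'cy': 190.40603751883563}
[[-0.88088635 -0.2567847   0.39761898  0.14589203]
 [-0.47314854  0.5008276  -0.72477733  0.25608425]
 [-0.01302683 -0.8265793  -0.5626695   0.57841918]
 [ 0.          0.          0.          1.        ]]
{'time': 0.1, 'joint_positions': array([ 1.20291473e+00,  8.78609400e-02,  1.37211585e+00, -2.51752880e-05,
        1.68357467e+00, -1.03069022e-01]), 'qvel': array([ 0.00113275, -0.0039369 , -0.00271044, -0.00127149,  0.00085989,
        0.00028079]), 'joint_torque': array([ 2.10446909e-03, -3.41252410e+01, -3.03301084e+01,  7.19714141e-02,
        3.04806617e-02, -8.61293688e-05]), 'tool_pos': array([0.14376803, 0.53036413, 0.20442577]), 'ee_rot': array([-1.57061968,  0.00195098,  1.30598112]), 'wrist_force': array([-0.55382081,  0.6711479 , -0.6944148 ]), 'wrist_torque': array([ 0.02874917, -0.00593568, -0.01861786]), 'width': 0.09420244810462428}
```

View pics/top0.png

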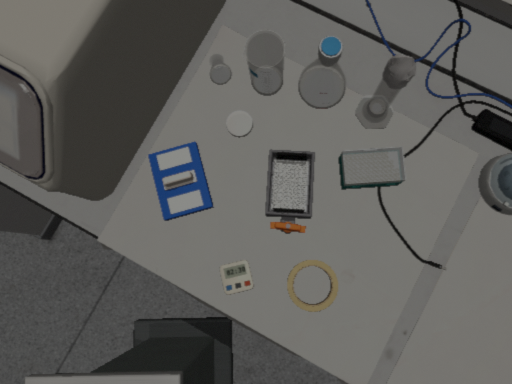

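View pics/side0.png

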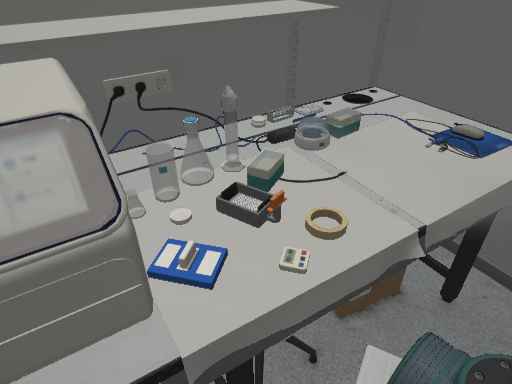

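The top view shows the lid at (181,181), the chamber at (290,184) with its latch at (288,227), the timer at (237,277), the tape at (313,285), the dish at (239,124) and the tip box at (372,168). I'll measure these next.

```bash
cat > h.py <<'E'
import numpy as np, cv2
from bench import robot, snapshot, camera_info
def proj(n,P):
    c=camera_info(n);T=np.linalg.inv(np.array(c["cam_to_world"]));p=np.atleast_2d(P)@T[:3,:3].T+T[:3,3]
    return np.c_[c["fx"]*p[:,0]/p[:,2]+c["cx"],c["fy"]*p[:,1]/p[:,2]+c["cy"]]
def cast(n,px,z):
    c=camera_info(n);T=np.array(c["cam_to_world"]);px=np.atleast_2d(px).astype(float)
    d=np.c_[(px[:,0]-c["cx"])/c["fx"],(px[:,1]-c["cy"])/c["fy"],np.ones(len(px))]@T[:3,:3].T
    return T[:3,3]+d*((z-T[2,3])/d[:,2])[:,None]
def big(m):
    cs,_=cv2.findContours(m.astype(np.uint8),cv2.RETR_EXTERNAL,cv2.CHAIN_APPROX_NONE)
    return max(cs,key=cv2.contourArea)[:,0,:]
def rect(n,c,z):
    w=cast(n,c,z)[:,:2]; r=cv2.minAreaRect((w*1000).astype(np.float32)); return r,w
def masks(im):
    hsv=cv2.cvtColor(im,cv2.COLOR_RGB2HSV);h,s,v=[hsv[...,i].astype(int) for i in range(3)]
    return dict(blue=(h>105)&(h<125)&(s>150)&(v>50), orange=(h<16)&(s>150)&(v>90), dark=(v<70),h=h,s=s,v=v)
E
python3 - <<'E'
from h import *
for n in("top","side"):
    im=cv2.imread(f"pics/{n}0.png")[:,:,::-1].copy(); M=masks(im)
    b=M["blue"].copy()
    if n=="top": b[:130]=0;b[:,250:]=0
    else: b[:220]=0;b[:,260:]=0
    c=big(b);print(n,"lid",cv2.boundingRect(c))
    for z in(.021,0.016): print(z,rect(n,c,z)[0])
    c=big(M["orange"]);print("latch px",cv2.minAreaRect(c))
    for z in(.0895,.0635): print(rect(n,c,z)[0])
    if n=="top":
        d=M["dark"].copy();d[:140]=0;d[225:]=0;d[:,:255]=0;d[:,325:]=0
        c=big(d);print("cham",cv2.boundingRect(c));print(rect(n,c,.05)[0])
    cv2.imwrite(f"pics/{n}0z.png",cv2.resize(im[130:300,140:330] if n=="top" else im[170:300,130:330],None,fx=4 if n=="side" else 3.5,fy=4 if n=="side" else 3.5,interpolation=cv2.INTER_CUBIC)[:,:,::-1])
E
```

```text
top lid (149, 142, 63, 78)
0.021 ((539.0770263671875, -164.66952514648438), (144.4787139892578, 103.20988464355469), 14.128021240234375)
0.016 ((540.0147705078125, -163.5727996826172), (145.2538299560547, 103.76368713378906), 14.128060340881348)
latch px ((287.6983947753906, 225.56185913085938), (33.783599853515625, 7.4125800132751465), 7.853313446044922)
((432.12738037109375, -385.5153503417969), (63.8093376159668, 14.05593204498291), 80.45613098144531)
((434.1700134277344, -386.01068115234375), (65.73088073730469, 14.479220390319824), 80.45611572265625)
cham (266, 151, 47, 70)
((515.7698364257812, -392.5303649902344), (87.62109375, 140.30470275878906), 85.26585388183594)
side lid (147, 239, 81, 50)
0.021 ((536.378662109375, -155.95913696289062), (150.5839080810547, 117.09461212158203), 14.080606460571289)
0.016 ((539.88134765625, -159.65509033203125), (151.9346160888672, 118.14497375488281), 14.080632209777832)
latch px ((275.4053955078125, 201.06756591796875), (12.206002235412598, 24.063261032104492), 54.462318420410156)
((424.72198486328125, -361.9492492675781), (90.08822631835938, 33.23466491699219), 88.19756317138672)
((439.54974365234375, -394.8153381347656), (94.87901306152344, 35.00202941894531), 88.19757843017578)
```

View pics/top0z.png

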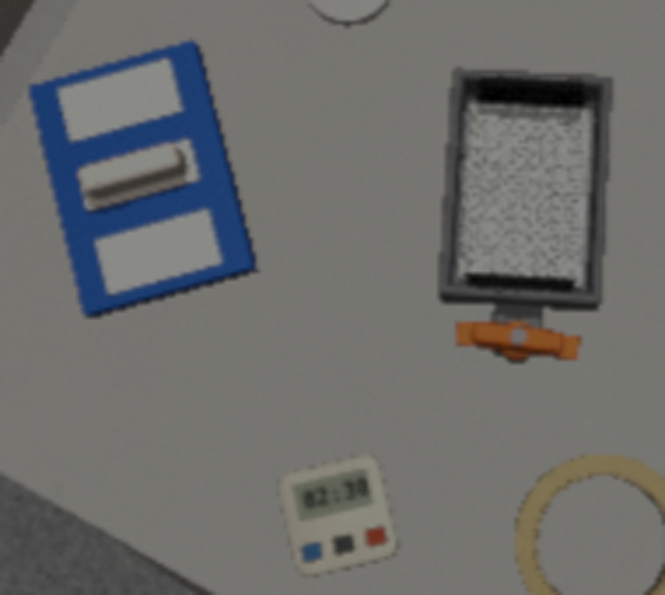

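View pics/side0z.png

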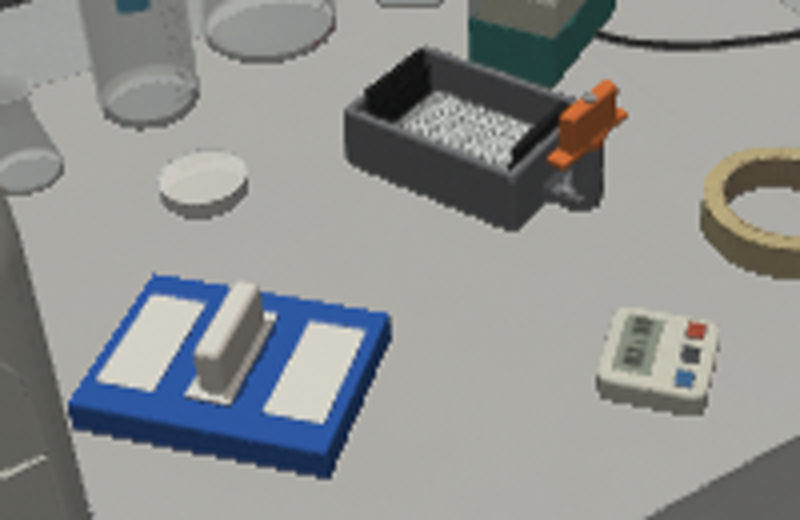

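Run:
```python
from h import *
im=cv2.imread("pics/top0.png"); c=im[140:245,255:330]
c=cv2.resize(c,None,fx=7.5,fy=5.5 if 0 else 5.7,interpolation=cv2.INTER_CUBIC)
c=cv2.resize(im[142:242,255:330],None,fx=6,fy=6,interpolation=cv2.INTER_CUBIC)
c=np.clip(c.astype(float)*1.9,0,255).astype(np.uint8)
cv2.imwrite("pics/topc.png",c)
g=cv2.cvtColor(im,cv2.COLOR_BGR2GRAY)
for r in(160,170,180,190,200,205): print(r,g[r,260:322])
for cc in(275,285,300,308): print(cc,g[145:235,cc])
```

```text
160 [117 117 117 116 117 117 117 115  89  77  71  52  41  71 110 118 104  91
  95  97  93  96  98  97  84  78  83  90  83  71  70  64  59  53  56  61
  56  50  49  53  46  39  39  41  42  37  43  60  57  50  37  54  68  72
  82 107 116 117 117 117 118 117]
170 [117 117 118 117 117 116 117 110  85  77  69  57  78 106 123 134 136 135
 127 128 134 129 120 123 132 130 133 135 119 120 114 126 124 122 118 129
 125 122 121 126 127 133 133 126 123 127 130 129 107  69  41  58  77  76
 105 116 116 117 116 117 116 117]
180 [118 117 117 118 116 117 114  87  77  69  49  73  99 112 122 118 118 123
 128 132 133 128 117 124 130 114 110 120 122 126 128 131 134 133 128 131
 132 125 127 135 134 133 122 126 131 133 125 118  97  59  55  68  72  80
 107 116 116 117 116 117 117 117]
190 [117 117 117 116 116 114  87  73  71  56  58  80  96 114 124 132 134 131
 124 131 137 136 132 117 121 127 129 133 131 132 133 125 130 115 125 123
 121 123 129 127 131 124 122 121 129 132 133 106  65  40  55  74  76 105
 116 116 117 117 117 117 116 117]
200 [116 117 117 117 116 114  90  78  66  53  74  90 109 114 111 125 123
[... 1221 characters left out ...]
4  13  13   4   2   2  12  46  93  87
  91 111 105 132 135 132 117 127 133 136 134 130 133 133 117 127 132 134
 134 125 122 133 124 121 121 132 127 131 129 133 128 132 130 132 126 123
 127 132 125 119 126 134 132 132 132 126  76  27  17  17  46  76  61  36
  32  63 113 118 118 117 117 111  88  83  80  79  75  75  78  80 114 117]
308 [117 117 117 117 117 113  86  77  63  38  24  26  25  29  48  57  84 101
 105 106 111 110 106 111 110 107 103 104 104 103  94  96  97  97  97  97
  92  92  93  88  73  70  71  71  69  65  67  68  69  66  59  59  58  58
  58  59  55  57  56  53  41  38  40  39  40  39  37  44  51  71  74  54
  33  60 113 117 117 117 117 117 117 116 117 117 117 117 117 117 117 117]
```

View pics/topc.png

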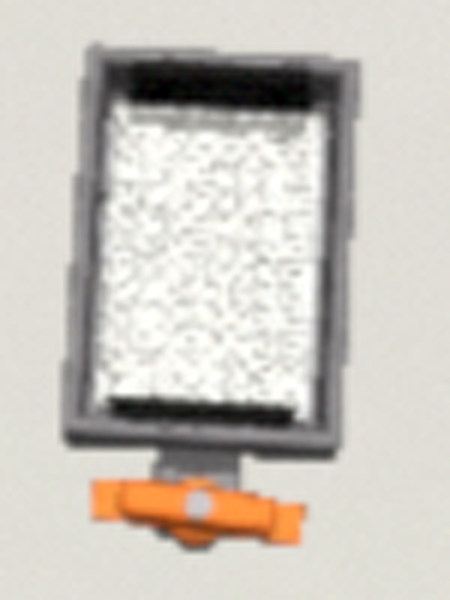

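Run:
```python
from h import *
rows=[160,170,180,190,200,205]
L=np.c_[[267.8,267.6,266.8,266,265.9,264.8],rows]; R=np.c_[[314.4,313.8,313.5,312.6,312.5,311.5],rows]
T=np.c_[[275,285,300,308],[149.5,149.6,150.6,150.6]];B=np.c_[[275,285,300,308],[214.1,214.4,215.4,216]]
z=.048
W={k:cast("top",v,z)[:,:2] for k,v in dict(L=L,R=R,T=T,B=B).items()}
aL=np.polyfit(W["L"][:,0],W["L"][:,1],1);aR=np.polyfit(W["R"][:,0],W["R"][:,1],1)
aT=np.polyfit(W["T"][:,1],W["T"][:,0],1);aB=np.polyfit(W["B"][:,1],W["B"][:,0],1)
print("yaws",[np.degrees(np.arctan(a)) for a in(aL[0],aR[0],-aT[0],-aB[0])])
th=np.mean([np.arctan(a) for a in(aL[0],aR[0],-aT[0],-aB[0])]);th=(2*np.mean(np.arctan([aL[0],aR[0]]))+np.mean(np.arctan([-aT[0],-aB[0]])))/3
u=np.array([np.cos(th),np.sin(th)]);v=np.array([-u[1],u[0]])
l,r=(W["L"]@v).mean(),(W["R"]@v).mean();t,b=(W["T"]@u).mean(),(W["B"]@u).mean()
c=(t+b)/2*u+(l+r)/2*v
print("size",t-b,l-r,"centre",c,np.degrees(th),"latch axis pred",c-.091*u)
# latch pin top (grey dot)  zoom(200,503)
print("pin",cast("top",[[255+200/6-.5,142+503/6-.5]],.0905))
# lid: grip white top in side view zoom (236,318)ish
print("timer etc", [cast("top",[p],.02)[0,:2].round(3) for p in[(237,277),(313,285),(239,124),(372,168)]])
im=cv2.imread("pics/top0.png")[:,:,::-1].copy();b=masks(im)["blue"];b[:130]=0;b[:,250:]=0
cs=big(b);q=cv2.boxPoints(cv2.minAreaRect(cs));print(q)
rr,w=rect("top",cs,.021)
# press pads: white blobs within lid
fill=np.zeros(b.shape,np.uint8);cv2.fillPoly(fill,[cs],1);wm=(fill>0)&~b
k,_=cv2.findContours(wm.astype(np.uint8),cv2.RETR_EXTERNAL,cv2.CHAIN_APPROX_NONE)
pc=[]
for x in k:
    if cv2.contourArea(x)>100:
        r2,_=rect("top",x[:,0],.021);print("pad",r2)
```

```text
yaws [np.float64(-5.162447804551181), np.float64(-5.770757797208252), np.float64(-4.365444676304623), np.float64(-5.134419303019407)]
size 0.13248666116844965 0.09345053868180098 centre [ 0.52288548 -0.39379283] -5.2277125304738155 latch axis pred [ 0.432264   -0.38550143]
pin [[ 0.43244936 -0.38586441  0.0905    ]]
timer etc [array([ 0.337, -0.281]), array([ 0.317, -0.433]), array([ 0.657, -0.291]), array([ 0.552, -0.566])]
[[146.90623 154.2013 ]
 [195.06145 141.45432]
 [212.47212 207.22797]
 [164.31691 219.97495]]
pad ((494.1425476074219, -174.91917419433594), (37.46046829223633, 73.27686309814453), 13.852534294128418)
pad ((541.3524169921875, -162.790283203125), (30.710418701171875, 73.59276580810547), 13.599998474121094)
pad ((587.2191162109375, -151.65797424316406), (37.49614715576172, 73.82565307617188), 14.01382064819336)
```

```bash
cat >> h.py <<'E'
from scipy.spatial.transform import Rotation as Ro
def go(p,yawdeg):
    o=robot.get_obs();R=Ro.from_euler("xyz",o["ee_rot"]).as_matrix()
    d=np.array(p)-o["tool_pos"];yaw=np.degrees(np.arctan2(R[1,0],R[0,0]))
    print("t",o["time"],"pos",o["tool_pos"].round(4),"yaw",yaw.round(2),"y-axis",R[:,1].round(3),"w",round(o["width"],4),"F",o["wrist_force"].round(1))
    print("slide",(R.T@d*1000).round(1),"roll",round(-(yawdeg-yaw),2))
E
python3 - <<'E'
from h import *
for p in[(50,190),(150,100),(100,185),(125,150)]: print(p,[cast("top",[p],z)[0,:2].round(3) for z in(0,.3)])
for p in[(150,300),(100,380),(90,150)]: print("side",p,[cast("side",[p],z)[0,:2].round(3) for z in(0,)])
go((.40,-.15,.205),14)
E
```

```text
(50, 190) [array([0.531, 0.122]), array([ 0.479, -0.032])]
(150, 100) [array([ 0.725, -0.093]), array([ 0.612, -0.18 ])]
(100, 185) [array([0.538, 0.013]), array([ 0.484, -0.107])]
(125, 150) [array([ 0.614, -0.04 ]), array([ 0.535, -0.143])]
side (150, 300) [array([ 0.555, -0.05 ])]
side (100, 380) [array([0.517, 0.111])]
side (90, 150) [array([ 1.19 , -0.449])]
t 0.1 pos [0.1438 0.5304 0.2044] yaw 74.83 y-axis [-0.001 -0.002 -1.   ] w 0.0942 F [-0.6  0.7 -0.7]
slide [-5.896e+02  5.000e-01 -4.254e+02] roll 60.83
```

Run:
```python
from h import *
im=cv2.imread("pics/top0.png")[0:230,0:250];cv2.imwrite("pics/mach.png",np.clip(cv2.resize(im,None,fx=2.5,fy=2.5).astype(float)*1.9,0,255).astype(np.uint8))
```

```text
(no output)
```

View pics/mach.png

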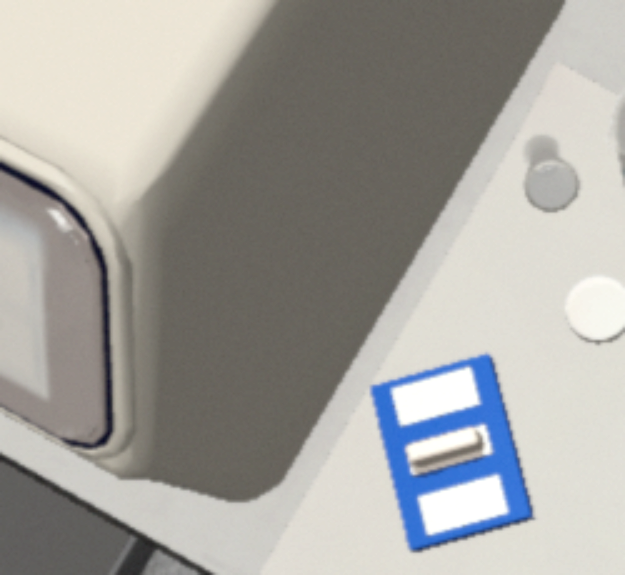

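Comparing heights: the machine's side wall leaves about 30 mm beside the gripper over the lid, and the direct path has to stay at small x. I'll move to a waypoint first.

```bash
python3 -m creep '[{"slide":[-590,0,-425],"roll":30,"grip":0},{"slide":[-590,0,-425],"roll":30,"grip":0},{"slide":[-590,0,-425],"roll":30,"grip":0},{"slide":[-590,0,-425],"roll":61,"grip":0},{"slide":[-590,0,-425],"roll":61,"grip":0},{"slide":[-590,0,-425],"roll":61,"grip":0},{"slide":[-590,0,-425],"roll":61,"grip":0},{"slide":[-590,0,-425],"roll":61,"grip":0},{"slide":[-590,0,-425],"roll":61,"grip":0},{"slide":[-590,0,-425],"roll":61,"grip":0},{"slide":[-590,0,-425],"roll":61,"grip":0},{"slide":[-590,0,-425],"roll":61,"grip":0},{"slide":[-590,0,-425],"roll":61,"grip":0},{"slide":[-590,0,-425],"roll":61,"grip":0},{"slide":[-590,0,-425],"roll":61,"grip":0},{"slide":[-590,0,-425],"roll":61,"grip":0},{"slide":[-590,0,-425],"roll":61,"grip":0},{"slide":[-590,0,-425],"roll":61,"grip":0},{"slide":[-590,0,-425],"roll":61,"grip":0},{"slide":[-590,0,-425],"roll":61,"grip":0}]'
python3 -c "
from h import *
go((.54,-.164,.12),14)"
```

```text
time: 1.77
tool_pos: [0.3993, -0.1501, 0.2046]
ee_rot: [-1.569, 0.002, 0.239]
wrist_force: [1.0, 0.5, 0.1]
width: 0.0942
t 1.7667 pos [ 0.3993 -0.1501  0.2046] yaw 13.71 y-axis [-0.002  0.002 -1.   ] w 0.0942 F [1.  0.5 0.1]
slide [133.5  84.3 -47.1] roll -0.29
```

```bash
python3 -m creep '[{"slide":[133.5,0,-47],"roll":0,"grip":0},{"slide":[133.5,0,-47],"roll":0,"grip":0},{"slide":[133.5,0,-47],"roll":0,"grip":0},{"slide":[133.5,0,-47],"roll":0,"grip":0},{"slide":[133.5,84,-47],"roll":0,"grip":0},{"slide":[133.5,84,-47],"roll":0,"grip":0},{"slide":[133.5,84,-47],"roll":0,"grip":0},{"slide":[133.5,84,-47],"roll":0,"grip":0}]'
python3 - <<'E'
from h import *
go((.54,-.164,.026),14)
im=snapshot("top");cv2.imwrite("pics/top1.png",cv2.resize(im[90:250,100:290],None,fx=4,fy=3.7)[:,:,::-1])
im=snapshot("side");cv2.imwrite("pics/side1.png",cv2.resize(im[170:300,110:270],None,fx=4.5,fy=4.5)[:,:,::-1])
E
```

```text
time: 2.43
tool_pos: [0.5378, -0.1607, 0.1183]
ee_rot: [-1.565, 0.007, 0.243]
wrist_force: [0.2, 1.0, 0.9]
width: 0.0938
t 2.4333 pos [ 0.5378 -0.1607  0.1183] yaw 13.95 y-axis [-0.008  0.004 -1.   ] w 0.0938 F [0.2 1.  0.9]
slide [ 2.  92.3 -4.2] roll -0.05
```

View pics/side1.png

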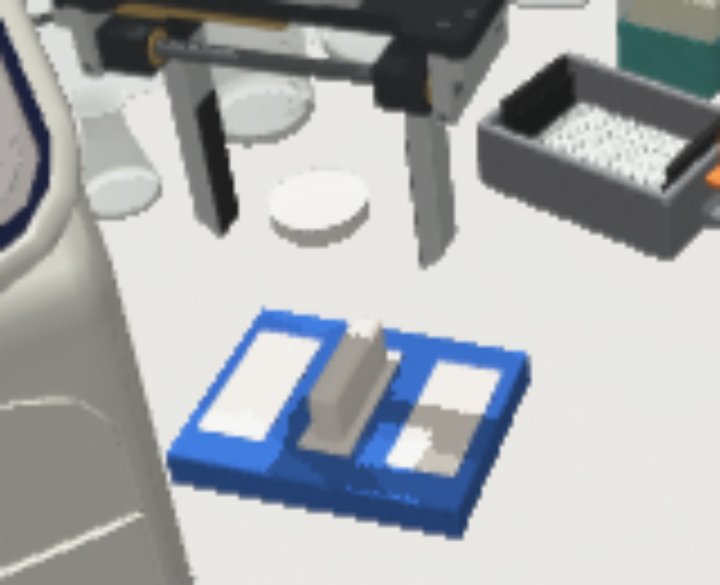

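View pics/top1.png

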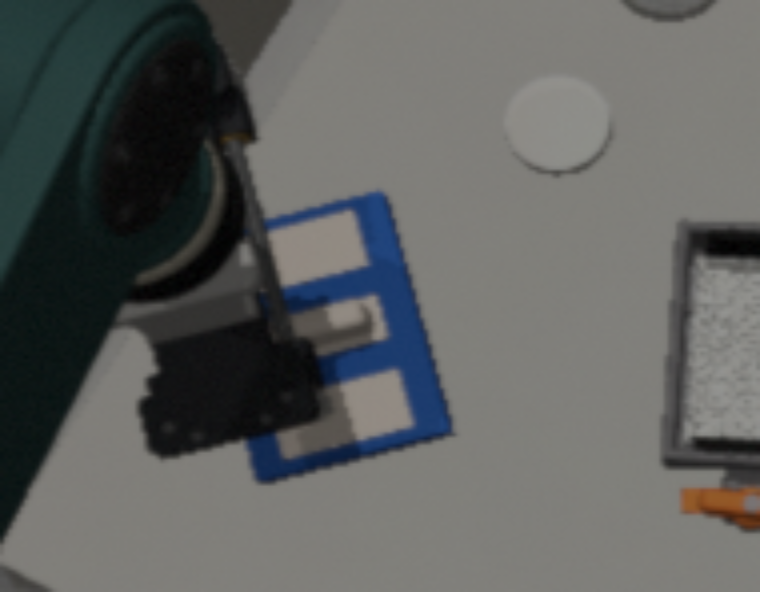

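The fingers are open along the lid's x and straddle the grip (side view, grip top at about (188,246)). I'll go down part way and check.

```bash
python3 -m creep '[{"slide":[0.5,30,0],"roll":0,"grip":0},{"slide":[0.5,60,0],"roll":0,"grip":0},{"slide":[0.5,70,0],"roll":0,"grip":0},{"slide":[0.5,70,0],"roll":0,"grip":0},{"slide":[0.5,70,0],"roll":0,"grip":0}]'
python3 - <<'E'
from h import *
go((.54,-.164,.026),14)
im=snapshot("side");cv2.imwrite("pics/side2.png",cv2.resize(im[170:300,110:270],None,fx=4.5,fy=4.5)[:,:,::-1])
E
```

```text
time: 2.95
tool_pos: [0.5426, -0.164, 0.0542]
ee_rot: [-1.573, -0.003, 0.241]
wrist_force: [-0.1, -1.0, 0.4]
width: 0.0941
t 2.95 pos [ 0.5426 -0.164   0.0542] yaw 13.83 y-axis [ 0.004 -0.001 -1.   ] w 0.0941 F [-0.1 -1.   0.4]
slide [-2.6 28.2  0.6] roll -0.17
```

View pics/side2.png

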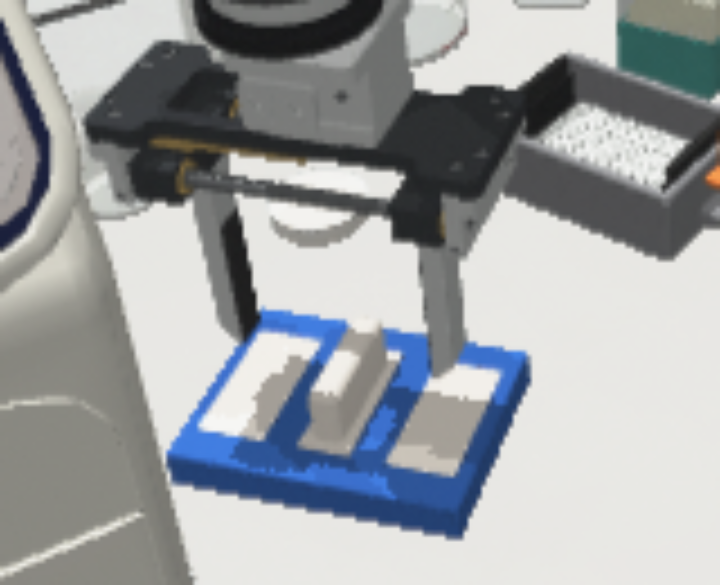

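```bash
python3 -m creep '[{"slide":[-1.5,15,0],"roll":0,"grip":0},{"slide":[-1.5,27,0],"roll":0,"grip":0},{"slide":[-1.5,27,0],"roll":0,"grip":0},{"slide":[-1.5,27,0],"roll":0,"grip":1},{"slide":[-1.5,27,0],"roll":0,"grip":1},{"slide":[-1.5,27,0],"roll":0,"grip":1},{"slide":[-1.5,27,0],"roll":0,"grip":1},{"slide":[-1.5,27,0],"roll":0,"grip":1},{"slide":[-1.5,27,0],"roll":0,"grip":1},{"slide":[-1.5,27,0],"roll":0,"grip":1},{"slide":[-1.5,27,0],"roll":0,"grip":1},{"slide":[-1.5,27,0],"roll":0,"grip":1}]'
python3 - <<'E'
from h import *
go((.54,-.164,.026),14)
im=snapshot("side");cv2.imwrite("pics/side3.png",cv2.resize(im[170:300,110:270],None,fx=4.5,fy=4.5)[:,:,::-1])
E
```

```text
time: 4.0
tool_pos: [0.5396, -0.1637, 0.0244]
ee_rot: [-1.571, -0.0, 0.241]
wrist_force: [0.4, -0.3, -0.7]
width: 0.0372
t 4.0 pos [ 0.5396 -0.1637  0.0244] yaw 13.83 y-axis [-0.  0. -1.] w 0.0372 F [ 0.4 -0.3 -0.7]
slide [ 0.3 -1.6 -0.3] roll -0.17
```

View pics/side3.png

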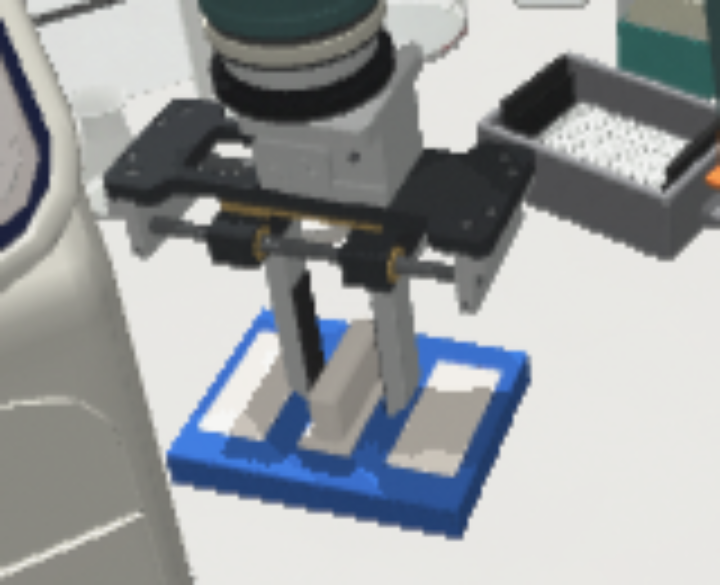

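```bash
python3 -m creep '[{"slide":[0,-2.0,0],"roll":0,"grip":0.6},{"slide":[0,-2.0,0],"roll":0,"grip":1},{"slide":[0,-2.0,0],"roll":0,"grip":1},{"slide":[0,-2.0,0],"roll":0,"grip":1},{"slide":[0,-2.0,0],"roll":0,"grip":1},{"slide":[0,-2.0,0],"roll":0,"grip":1},{"slide":[0,-2.0,0],"roll":0,"grip":1},{"slide":[0,-2.0,0],"roll":0,"grip":1},{"slide":[0,-2.0,0],"roll":0,"grip":1},{"slide":[0,-2.0,0],"roll":0,"grip":1}]'
```

```text
time: 4.88
tool_pos: [0.5398, -0.1638, 0.0266]
ee_rot: [-1.571, -0.0, 0.241]
wrist_force: [0.8, 1.4, 0.4]
width: 0.0158
```

```bash
python3 -m creep '[{"slide":[0,-20,0],"roll":0,"grip":1},{"slide":[0,-50,0],"roll":0,"grip":1},{"slide":[0,-80,0],"roll":0,"grip":1},{"slide":[0,-95,0],"roll":0,"grip":1},{"slide":[0,-95,0],"roll":0,"grip":1},{"slide":[0,-95,0],"roll":0,"grip":1}]'
python3 - <<'E'
from h import *
go((.523,-.394,.122),-5.2)
E
```

```text
time: 5.38
tool_pos: [0.5397, -0.1639, 0.1217]
ee_rot: [-1.571, -0.001, 0.241]
wrist_force: [0.6, 0.1, -1.7]
width: 0.0157
t 5.3833 pos [ 0.5397 -0.1639  0.1217] yaw 13.82 y-axis [ 0.001 -0.    -1.   ] w 0.0157 F [ 0.6  0.1 -1.7]
slide [-7.120e+01 -2.000e-01 -2.194e+02] roll 19.02
```

```bash
python3 -m creep '[{"slide":[-12,0,-36],"roll":4,"grip":1},{"slide":[-24,0,-73],"roll":8,"grip":1},{"slide":[-36,0,-110],"roll":12,"grip":1},{"slide":[-48,0,-147],"roll":15,"grip":1},{"slide":[-60,0,-184],"roll":19,"grip":1},{"slide":[-68,0,-210],"roll":19,"grip":1},{"slide":[-71,0,-219.5],"roll":19,"grip":1},{"slide":[-71,0,-219.5],"roll":19,"grip":1},{"slide":[-71,0,-219.5],"roll":19,"grip":1},{"slide":[-71,0,-219.5],"roll":19,"grip":1}]'
python3 - <<'E'
from h import *
go((.523,-.394,.122),-5.2)
im=snapshot("top");cv2.imwrite("pics/top4r.png",im[:,:,::-1]);cv2.imwrite("pics/top4.png",cv2.resize(im[110:260,210:370],None,fx=4,fy=4)[:,:,::-1])
im=snapshot("side");cv2.imwrite("pics/side4r.png",im[:,:,::-1]);cv2.imwrite("pics/side4.png",cv2.resize(im[100:250,190:330],None,fx=4.,fy=4.)[:,:,::-1])
E
```

```text
time: 6.22
tool_pos: [0.5231, -0.3918, 0.1201]
ee_rot: [-1.568, 0.002, -0.089]
wrist_force: [0.6, 0.2, -1.5]
width: 0.0156
t 6.2167 pos [ 0.5231 -0.3918  0.1201] yaw -5.09 y-axis [-0.002  0.003 -1.   ] w 0.0156 F [ 0.6  0.2 -1.5]
slide [ 0.1 -1.9 -2.2] roll 0.11
```

View pics/side4.png

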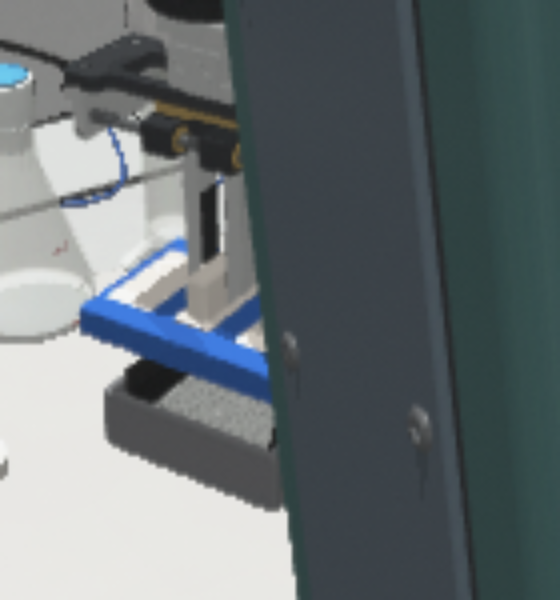

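View pics/top4.png

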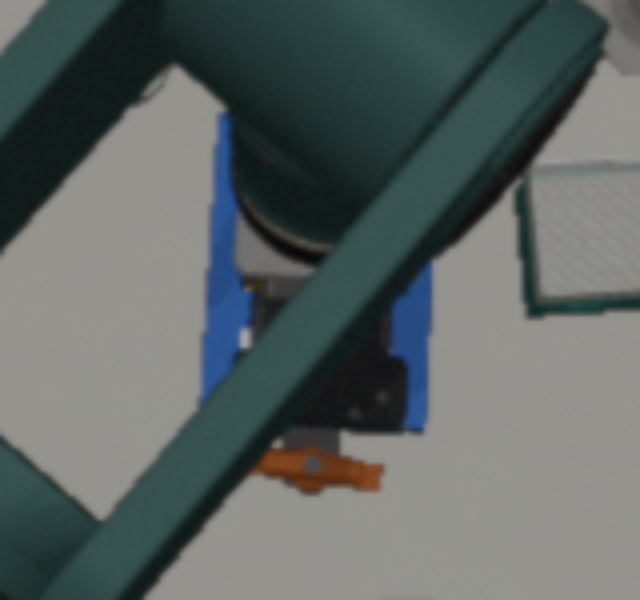

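Run:
```python
from h import *
im=cv2.imread("pics/top4r.png");g=im.astype(int)[...,0]-im.astype(int)[...,2]  # B-R
def edge(line,off,th=40):
    m=np.where(line>th)[0]; 
    if len(m)==0:return None
    def sub(i,j): return i+(th-line[i])/(line[j]-line[i])*(j-i)
    return off+sub(m[0]-1,m[0]),off+sub(m[-1]+1,m[-1])
z=.1145
Lp=[];Rp=[]
for r in range(145,195,4):
    e=edge(g[r,255:325],255)
    Lp.append((e[0],r))
for r in range(186,214,4):
    e=edge(g[r,255:325],255);Rp.append((e[1],r))
Bp=[(c,edge(g[190:228,c],190)[1]) for c in (313,314,315)]
Tp=[(c,edge(g[125:200,c],125)[0]) for c in (265.,266)] if 0 else [(c,edge(g[125:200,c],125)[0]) for c in (265,266)]
print(Bp,Tp)
L=cast("top",Lp,z)[:,:2];R=cast("top",Rp,z)[:,:2];B=cast("top",Bp,z)[:,:2];T=cast("top",Tp,z)[:,:2]
yl=np.polyfit(L[:,0],L[:,1],1);yr=np.polyfit(R[:,0],R[:,1],1);print(np.degrees(np.arctan([yl[0],yr[0]])))
th=np.radians(-5.2);u=np.array([np.cos(th),np.sin(th)]);v=np.array([-u[1],u[0]])
l=L@v;r=R@v;t=(T@u).mean();b=(B@u).mean()
print("w",l.mean()-r.mean(),"len",t-b)
c=(t+b)/2*u+(l.mean()+r.mean())/2*v;print(c, "along u,v wrt chamber", (c-[.5229,-.3938])@u,(c-[.5229,-.3938])@v)
o=robot.get_obs();print(o["tool_pos"])
```

```text
Traceback (most recent call last):
IndexError: index 75 is out of bounds for axis 0 with size 75
```

Run:
```python
from h import *
im=cv2.imread("pics/top4r.png");g=im.astype(int)[...,0]-im.astype(int)[...,2]
def first(line,off,th=40):
    i=np.where(line>th)[0][0]; return off+i-1+(th-line[i-1])/(line[i]-line[i-1])
def last(line,off,th=40):
    i=np.where(line>th)[0][-1]; return off+i+(line[i]-th)/(line[i]-line[i+1])
z=.1145
Lp=[(first(g[r,250:300],250),r) for r in range(145,195,4)]
Rp=[(last(g[r,300:330],300),r) for r in range(186,214,4)]
Bp=[(c,last(g[190:228,c],190)) for c in (313,314,315)]
Tp=[(c,first(g[125:170,c],125)) for c in (265,266)]
print(Bp,Tp,Rp[:3])
L,R,B,T=[cast("top",p,z)[:,:2] for p in(Lp,Rp,Bp,Tp)]
yl=np.polyfit(L[:,0],L[:,1],1);yr=np.polyfit(R[:,0],R[:,1],1);print(np.degrees(np.arctan([yl[0],yr[0]])))
th=np.radians(-5.2);u=np.array([np.cos(th),np.sin(th)]);v=np.array([-u[1],u[0]])
l=L@v;r=R@v;t=(T@u).mean();b=(B@u).mean()
print("w",l.mean()-r.mean(),"len",t-b)
c=(t+b)/2*u+(l.mean()+r.mean())/2*v;print(c, "wrt chamber", (c-[.5229,-.3938])@u,(c-[.5229,-.3938])@v)
print(robot.get_obs()["tool_pos"])
```

```text
[(313, np.float64(217.13513513513513)), (314, np.float64(217.3181818181818)), (315, np.float64(217.03125))] [(265, np.float64(137.82978723404256)), (266, np.float64(137.94871794871796))] [(np.float64(317.3137254901961), 186), (np.float64(317.1914893617021), 190), (np.float64(316.5409836065574), 194)]
[-5.07468019 -4.72973656]
w 0.1045699263529653 len 0.14532605054270537
[ 0.52096902 -0.39180926] wrt chamber -0.002103456670030701 0.0018075379853130565
[ 0.52354622 -0.39188467  0.12118881]
```

```bash
python3 -m creep '[{"slide":[1.5,10,-1.8],"roll":0,"grip":1},{"slide":[1.5,25,-1.8],"roll":0,"grip":1},{"slide":[1.5,40,-1.8],"roll":0,"grip":1},{"slide":[1.5,43,-1.8],"roll":0,"grip":1},{"slide":[1.5,43,-1.8],"roll":0,"grip":1},{"slide":[1.5,43,-1.8],"roll":0,"grip":1}]'
python3 - <<'E'
from h import *
go((.5245,-.394,.0696),-5.2)
im=snapshot("side");cv2.imwrite("pics/side5.png",cv2.resize(im[150:240,200:290],None,fx=6.5,fy=6.5)[:,:,::-1])
im=snapshot("top");cv2.imwrite("pics/top5r.png",im[:,:,::-1])
E
```

```text
time: 6.82
tool_pos: [0.5247, -0.3954, 0.0785]
ee_rot: [-1.571, -0.0, -0.09]
wrist_force: [0.7, -0.0, -1.0]
width: 0.0155
t 6.8167 pos [ 0.5247 -0.3954  0.0785] yaw -5.13 y-axis [ 0.  0. -1.] w 0.0155 F [ 0.7 -0.  -1. ]
slide [-0.3  8.9  1.3] roll 0.07
```

View pics/side5.png

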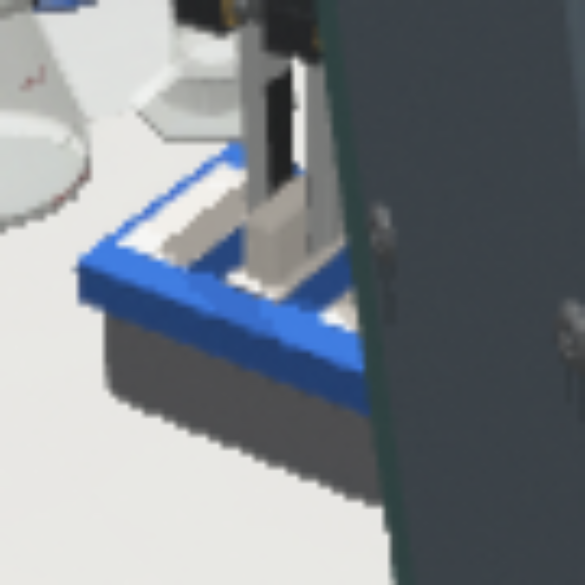

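```bash
cat > lidm.py <<'E'
from h import *
def lidm(f,z,rl=(152,196),rr=(190,212),cb=(308,312),ct=(266,268),th=40):
    im=cv2.imread(f);g=im.astype(int)[...,0]-im.astype(int)[...,2]
    def first(line,off):
        i=np.where(line>th)[0][0]; return off+i-1+(th-line[i-1])/(line[i]-line[i-1])
    def last(line,off):
        i=np.where(line>th)[0][-1]; return off+i+(line[i]-th)/(line[i]-line[i+1])
    P=[[(first(g[r,250:300],250),r) for r in range(*rl,4)],[(last(g[r,300:330],300),r) for r in range(*rr,4)],
     [(c,last(g[190:228,c],190)) for c in range(*cb)],[(c,first(g[125:190,c],125)) for c in range(*ct)]]
    print(P[2],P[3])
    L,R,B,T=[cast("top",p,z)[:,:2] for p in P]
    print("yaw",np.degrees(np.arctan([np.polyfit(x[:,0],x[:,1],1)[0] for x in(L,R)])))
    a=np.radians(-5.2);u=np.array([np.cos(a),np.sin(a)]);v=np.array([-u[1],u[0]])
    l,r=(L@v).mean(),(R@v).mean();t=(T@u).mean();b=(B@u).mean()
    c=(t+b)/2*u+(l+r)/2*v;print("size",t-b,l-r,"c",c,"wrt chamber",(c-[.5229,-.3938])@u,(c-[.5229,-.3938])@v)
E
python3 - <<'E'
from lidm import *
lidm("pics/top5r.png",.073)
im=cv2.imread("pics/top5r.png");cv2.imwrite("pics/top5.png",cv2.resize(im[110:260,210:370],None,fx=4,fy=4))
E
```

```text
[(308, np.float64(196.5)), (309, np.float64(201.41860465116278)), (310, np.float64(201.76923076923077)), (311, np.float64(217.05882352941177))] [(266, np.float64(155.5)), (267, np.float64(144.0))]
yaw [-4.86112096 -5.68976048]
size 0.10367810545808309 0.10447541511634761 c [ 0.5287408  -0.39643733] wrt chamber 0.0060557860007623135 -0.0020971137752684387
```

View pics/top5.png

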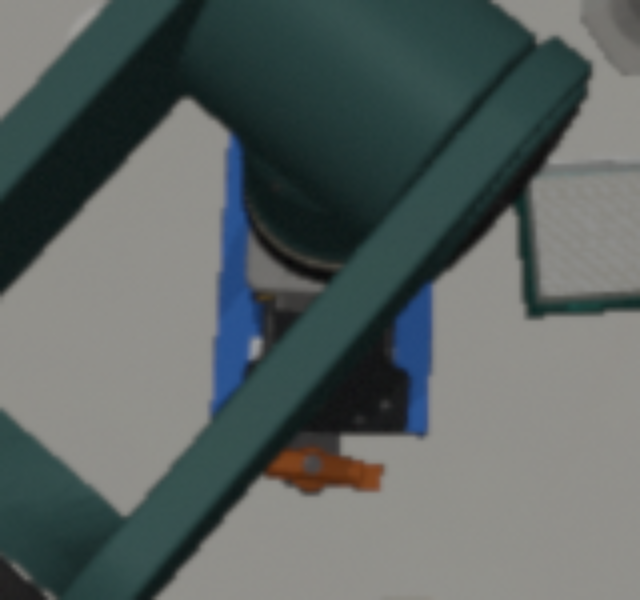

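Run:
```python
from lidm import *
lidm("pics/top5r.png",.073,cb=(311,316))
B=cast("top",[[313,217.2]],.073)[0,:2];u=np.array([np.cos(np.radians(-5.2)),np.sin(np.radians(-5.2))])
print((B-[.5229,-.3938])@u+.073, "with skirt foot:",(cast("top",[[313,217.2]],.054)[0,:2]-[.5229,-.3938])@u+.073)
```

```text
[(311, np.float64(217.05882352941177)), (312, np.float64(217.6)), (313, np.float64(217.7462686567164)), (314, np.float64(217.94545454545454)), (315, np.float64(218.1315789473684))] [(266, np.float64(155.5)), (267, np.float64(144.0))]
yaw [-4.86112096 -5.68976048]
size 0.12958445990734907 0.10447541511634761 c [ 0.51584093 -0.39526335] wrt chamber -0.006897391223870681 -0.0020971137752684417
0.002271250167458286 with skirt foot: 0.00420305330811295
```

```bash
python3 -m creep '[{"slide":[-0.3,0,1.8],"roll":0,"grip":1},{"slide":[-0.3,2,1.8],"roll":0,"grip":1},{"slide":[-0.3,4,1.8],"roll":0,"grip":1},{"slide":[-0.3,6,1.8],"roll":0,"grip":1},{"slide":[-0.3,7,1.8],"roll":0,"grip":1},{"slide":[-0.3,7,1.8],"roll":0,"grip":1}]'
python3 - <<'E'
from h import *
go((.5245,-.394,.0606),-5.2)
E
```

```text
time: 7.42
tool_pos: [0.5241, -0.3938, 0.0708]
ee_rot: [-1.57, 0.001, -0.09]
wrist_force: [0.1, 0.3, -1.3]
width: 0.0156
t 7.4167 pos [ 0.5241 -0.3938  0.0708] yaw -5.18 y-axis [-0.001  0.001 -1.   ] w 0.0156 F [ 0.1  0.3 -1.3]
slide [ 0.5 10.2 -0.1] roll 0.02
```

```bash
python3 -m creep '[{"slide":[0,1,0],"roll":0,"grip":1},{"slide":[0,2,0],"roll":0,"grip":1},{"slide":[0,3,0],"roll":0,"grip":1},{"slide":[0,4,0],"roll":0,"grip":1},{"slide":[0,4,0],"roll":0,"grip":1}]'
python3 - <<'E'
from h import *
go((.5245,-.394,.0606),-5.2)
E
```

```text
time: 7.83
tool_pos: [0.5245, -0.3942, 0.0684]
ee_rot: [-1.571, -0.001, -0.09]
wrist_force: [-1.6, 1.4, 2.0]
width: 0.0156
t 7.8333 pos [ 0.5245 -0.3942  0.0684] yaw -5.17 y-axis [ 0.001 -0.001 -1.   ] w 0.0156 F [-1.6  1.4  2. ]
slide [0.  7.8 0.2] roll 0.03
```

```bash
python3 -m creep '[{"slide":[0,1,0],"roll":0,"grip":1},{"slide":[0,2,0],"roll":0,"grip":1},{"slide":[0,3,0],"roll":0,"grip":1},{"slide":[0,4,0],"roll":0,"grip":1},{"slide":[0,4,0],"roll":0,"grip":1}]'; python3 -m creep '[{"slide":[0,1,0],"roll":0,"grip":1},{"slide":[0,2,0],"roll":0,"grip":1},{"slide":[0,3,0],"roll":0,"grip":1},{"slide":[0,4,0],"roll":0,"grip":1},{"slide":[0,4,0],"roll":0,"grip":1}]'
```

```text
time: 8.25
tool_pos: [0.5245, -0.3943, 0.0672]
ee_rot: [-1.572, -0.002, -0.09]
wrist_force: [-4.2, 3.9, 11.7]
width: 0.0156
time: 8.67
tool_pos: [0.5245, -0.3943, 0.0636]
ee_rot: [-1.572, -0.002, -0.09]
wrist_force: [-4.9, 3.8, 12.9]
width: 0.0157
```

```bash
python3 -m creep '[{"slide":[0,1,0],"roll":0,"grip":1},{"slide":[0,2,0],"roll":0,"grip":1},{"slide":[0,3,0],"roll":0,"grip":1},{"slide":[0,4,0],"roll":0,"grip":1},{"slide":[0,4,0],"roll":0,"grip":1}]'; python3 -m creep '[{"slide":[0,1,0],"roll":0,"grip":1},{"slide":[0,2,0],"roll":0,"grip":1},{"slide":[0,3,0],"roll":0,"grip":1},{"slide":[0,4,0],"roll":0,"grip":1},{"slide":[0,4,0],"roll":0,"grip":1}]'
python3 - <<'E'
from h import *
go((.5245,-.394,.0606),-5.2)
im=snapshot("side");cv2.imwrite("pics/side6.png",cv2.resize(im[150:240,200:290],None,fx=6.5,fy=6.5)[:,:,::-1])
E
```

```text
time: 9.08
tool_pos: [0.5246, -0.3943, 0.0605]
ee_rot: [-1.573, -0.002, -0.09]
wrist_force: [-6.1, 4.7, 16.2]
width: 0.0158
time: 9.5
tool_pos: [0.5246, -0.3943, 0.0605]
ee_rot: [-1.574, -0.003, -0.09]
wrist_force: [-10.7, 8.9, 27.9]
width: 0.0156
t 9.5 pos [ 0.5246 -0.3943  0.0605] yaw -5.15 y-axis [ 0.003 -0.003 -1.   ] w 0.0156 F [-10.7   8.9  27.9]
slide [-0.1 -0.1  0.3] roll 0.05
```

View pics/side6.png

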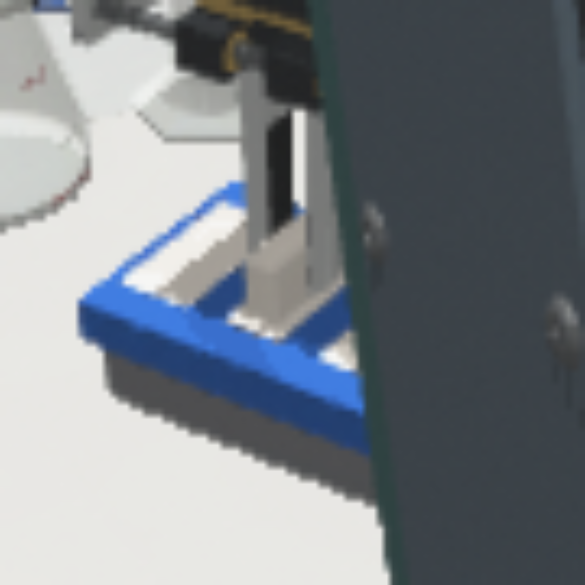

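The TCP stopped hard at z = 60.5 mm, the predicted home height, with the force rising to 28 N. I'll ease off and release.

```bash
python3 -m creep '[{"slide":[0,-2,0],"roll":0,"grip":1},{"slide":[0,-4,0],"roll":0,"grip":1},{"slide":[0,-5,0],"roll":0,"grip":1},{"slide":[0,-5,0],"roll":0,"grip":0.5},{"slide":[0,-5,0],"roll":0,"grip":0.5},{"slide":[0,-5,0],"roll":0,"grip":0.5},{"slide":[0,-5,0],"roll":0,"grip":0.5},{"slide":[0,-5,0],"roll":0,"grip":0.5},{"slide":[0,-10,0],"roll":0,"grip":0.5},{"slide":[0,-40,0],"roll":0,"grip":0.5},{"slide":[0,-75,0],"roll":0,"grip":0.5},{"slide":[0,-75,0],"roll":0,"grip":0.5},{"slide":[0,-75,0],"roll":0,"grip":0.5}]'
python3 - <<'E'
from h import *
go((.5245,-.394,.0606),-5.2)
im=snapshot("side");cv2.imwrite("pics/side7.png",cv2.resize(im[150:240,200:290],None,fx=6.5,fy=6.5)[:,:,::-1])
E
```

```text
time: 10.63
tool_pos: [0.5257, -0.3952, 0.1297]
ee_rot: [-1.574, -0.005, -0.09]
wrist_force: [0.3, 0.6, -0.1]
width: 0.0474
t 10.6333 pos [ 0.5257 -0.3952  0.1297] yaw -5.17 y-axis [ 0.005 -0.004 -1.   ] w 0.0474 F [ 0.3  0.6 -0.1]
slide [-1.6 69.   1.4] roll 0.03
```

View pics/side7.png

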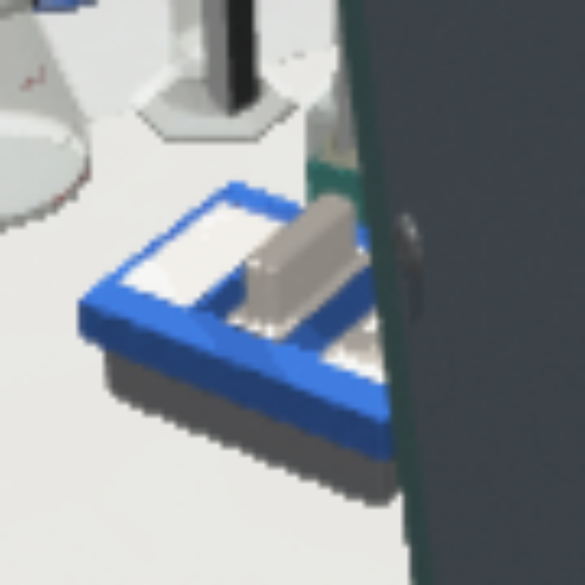

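```bash
python3 -m creep '[{"slide":[35,0,1],"roll":0,"grip":1},{"slide":[48,0,1],"roll":0,"grip":1},{"slide":[48,0,1],"roll":0,"grip":1},{"slide":[48,20,1],"roll":0,"grip":1},{"slide":[48,45,1],"roll":0,"grip":1},{"slide":[48,65,1],"roll":0,"grip":1},{"slide":[48,71,1],"roll":0,"grip":1},{"slide":[48,73,1],"roll":0,"grip":1},{"slide":[48,75,1],"roll":0,"grip":1},{"slide":[48,77,1],"roll":0,"grip":1},{"slide":[48,79,1],"roll":0,"grip":1},{"slide":[48,80,1],"roll":0,"grip":1}]'
```

```text
time: 11.68
tool_pos: [0.5727, -0.3976, 0.055]
ee_rot: [-1.573, -0.004, -0.09]
wrist_force: [-7.2, 8.3, 29.7]
width: 0.0008
```

```bash
python3 -m creep '[{"slide":[0,-10,0],"roll":0,"grip":1},{"slide":[0,-45,0],"roll":0,"grip":1},{"slide":[0,-65,0],"roll":0,"grip":1},{"slide":[-30,-65,0],"roll":0,"grip":1},{"slide":[-65,-65,0],"roll":0,"grip":1},{"slide":[-98,-65,0],"roll":0,"grip":1},{"slide":[-98,-65,0],"roll":0,"grip":1},{"slide":[-98,-40,0],"roll":0,"grip":1},{"slide":[-98,-15,0],"roll":0,"grip":1},{"slide":[-98,-9,0],"roll":0,"grip":1},{"slide":[-98,-6,0],"roll":0,"grip":1},{"slide":[-98,-4,0],"roll":0,"grip":1},{"slide":[-98,-2,0],"roll":0,"grip":1},{"slide":[-98,0,0],"roll":0,"grip":1},{"slide":[-98,0,0],"roll":0,"grip":1}]'
```

```text
time: 12.93
tool_pos: [0.4733, -0.3881, 0.055]
ee_rot: [-1.571, 0.002, -0.09]
wrist_force: [-12.8, 10.7, 33.9]
width: 0.0008
```

```bash
python3 -m creep '[{"slide":[0,-10,0],"roll":0,"grip":0.5},{"slide":[0,-45,0],"roll":0,"grip":0.5},{"slide":[0,-75,0],"roll":0,"grip":0.5},{"slide":[0,-75,0],"roll":0,"grip":0.5},{"slide":[0,-75,0],"roll":0,"grip":0.5}]'
python3 - <<'E'
from h import *
go((.4323,-.3857,.125),-9.5)
im=snapshot("side");cv2.imwrite("pics/side8.png",cv2.resize(im[150:240,200:300],None,fx=6.5,fy=6.5)[:,:,::-1])
im=snapshot("top");cv2.imwrite("pics/top8.png",cv2.resize(im[110:260,210:370],None,fx=4,fy=4)[:,:,::-1])
E
```

```text
time: 13.35
tool_pos: [0.4755, -0.3894, 0.1235]
ee_rot: [-1.573, -0.003, -0.09]
wrist_force: [-0.7, 0.5, 0.0]
width: 0.0305
t 13.35 pos [ 0.4755 -0.3894  0.1235] yaw -5.17 y-axis [ 0.003 -0.003 -1.   ] w 0.0305 F [-0.7  0.5  0. ]
slide [-43.3  -1.6  -0.2] roll 4.33
```

View pics/side8.png

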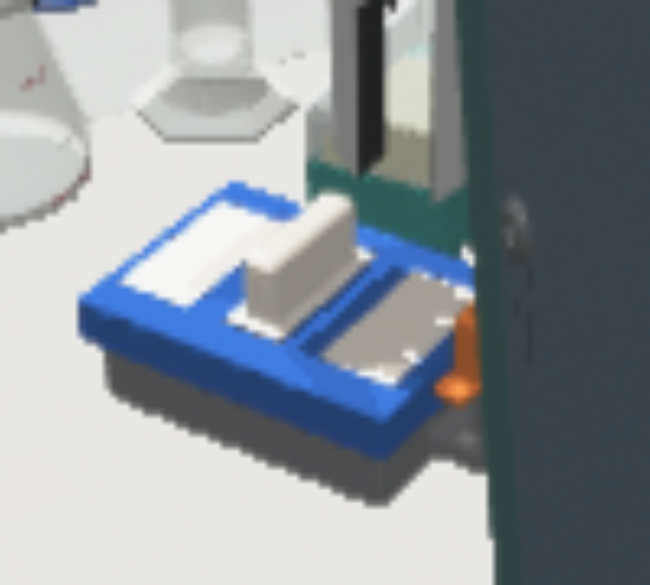

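View pics/top8.png

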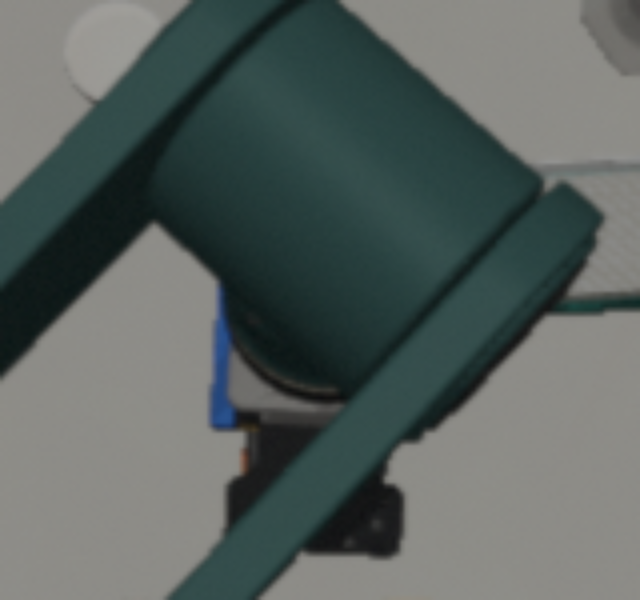

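The lid lies home and level on the chamber, and the latch is still crosswise, clear of the lid. Next I'll move over the latch and descend.

```bash
python3 -m creep '[{"slide":[-25,0,0],"roll":4.3,"grip":0.5},{"slide":[-42.5,0,0],"roll":4.3,"grip":0.5},{"slide":[-42.5,0,0],"roll":4.3,"grip":0.5},{"slide":[-42.5,15,0],"roll":4.3,"grip":0.5},{"slide":[-42.5,30,0],"roll":4.3,"grip":0.5},{"slide":[-42.5,30,0],"roll":4.3,"grip":0.5},{"slide":[-42.5,30,0],"roll":4.3,"grip":0.5}]'
python3 - <<'E'
from h import *
go((.4323,-.3857,.068),-9.5)
im=snapshot("side");cv2.imwrite("pics/side9.png",cv2.resize(im[150:240,230:330],None,fx=6.5,fy=6.5)[:,:,::-1])
E
```

```text
time: 14.03
tool_pos: [0.4316, -0.3835, 0.0889]
ee_rot: [-1.567, 0.004, -0.165]
wrist_force: [0.1, 0.1, -0.6]
width: 0.0471
t 14.0333 pos [ 0.4316 -0.3835  0.0889] yaw -9.46 y-axis [-0.003  0.004 -1.   ] w 0.0471 F [ 0.1  0.1 -0.6]
slide [ 1.1 20.9 -2.2] roll 0.04
```

View pics/side9.png

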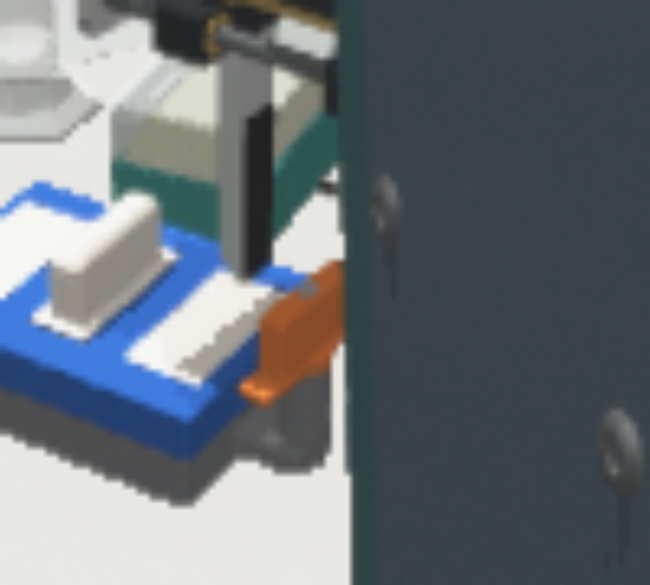

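```bash
python3 -m creep '[{"slide":[0.5,12,-0.8],"roll":0,"grip":0.5},{"slide":[0.5,20,-0.8],"roll":0,"grip":0.5},{"slide":[0.5,20,-0.8],"roll":0,"grip":0.5},{"slide":[0.5,20,-0.8],"roll":0,"grip":0.5}]'
python3 - <<'E'
from h import *
go((.4323,-.3857,.068),-9.5)
E
```

```text
time: 14.42
tool_pos: [0.4323, -0.3851, 0.0705]
ee_rot: [-1.57, 0.001, -0.165]
wrist_force: [-0.6, 0.5, -0.3]
width: 0.0469
t 14.4167 pos [ 0.4323 -0.3851  0.0705] yaw -9.47 y-axis [-0.001  0.001 -1.   ] w 0.0469 F [-0.6  0.5 -0.3]
slide [ 0.1  2.5 -0.6] roll 0.03
```

```bash
python3 -m creep '[{"slide":[0,2,-0.4],"roll":0,"grip":1},{"slide":[0,2,-0.4],"roll":0,"grip":1},{"slide":[0,2,-0.4],"roll":0,"grip":1},{"slide":[0,2,-0.4],"roll":0,"grip":1},{"slide":[0,2,-0.4],"roll":0,"grip":1},{"slide":[0,2,-0.4],"roll":0,"grip":1},{"slide":[0,2,-0.4],"roll":0,"grip":1},{"slide":[0,2,-0.4],"roll":0,"grip":1},{"slide":[0,2,-0.4],"roll":0,"grip":1}]'; python3 -c "
from h import *
go((.4323,-.3857,.068),-95.2);print(robot.get_obs()['wrist_torque'])"
```

```text
time: 15.17
tool_pos: [0.4332, -0.3861, 0.0698]
ee_rot: [-1.571, -0.001, -0.165]
wrist_force: [1.8, -0.6, 0.1]
width: 0.0114
t 15.1667 pos [ 0.4332 -0.3861  0.0698] yaw -9.46 y-axis [ 0.001 -0.001 -1.   ] w 0.0114 F [ 1.8 -0.6  0.1]
slide [-1.   1.8  0.3] roll 85.74
[-0.17207156 -0.3775127   0.0119866 ]
```

```bash
python3 -m creep '[{"slide":[0,0,0],"roll":6,"grip":1},{"slide":[0,0,0],"roll":12,"grip":1},{"slide":[0,0,0],"roll":18,"grip":1},{"slide":[0,0,0],"roll":24,"grip":1},{"slide":[0,0,0],"roll":30,"grip":1},{"slide":[0,0,0],"roll":36,"grip":1},{"slide":[0,0,0],"roll":42,"grip":1},{"slide":[0,0,0],"roll":42,"grip":1}]'; python3 -c "
from h import *
go((.4323,-.3857,.068),-95.2);print(robot.get_obs()['wrist_torque'])"
```

```text
time: 15.83
tool_pos: [0.4325, -0.3857, 0.0698]
ee_rot: [-1.571, 0.0, -0.9]
wrist_force: [0.0, 0.9, 1.9]
width: 0.0118
t 15.8333 pos [ 0.4325 -0.3857  0.0698] yaw -51.57 y-axis [-0.  0. -1.] w 0.0118 F [0.  0.9 1.9]
slide [-0.2  1.8 -0.2] roll 43.63
[ 0.09316331  0.09013493 -0.04849954]
```

```bash
python3 -m creep '[{"slide":[0,0,0],"roll":6,"grip":1},{"slide":[0,0,0],"roll":12,"grip":1},{"slide":[0,0,0],"roll":18,"grip":1},{"slide":[0,0,0],"roll":24,"grip":1},{"slide":[0,0,0],"roll":30,"grip":1},{"slide":[0,0,0],"roll":36,"grip":1},{"slide":[0,0,0],"roll":40,"grip":1},{"slide":[0,0,0],"roll":43,"grip":1},{"slide":[0,0,0],"roll":43,"grip":1},{"slide":[0,0,0],"roll":43,"grip":1}]'
python3 - <<'E'
from h import *
go((.4323,-.3857,.068),-95.2);print(robot.get_obs()['wrist_torque'])
im=snapshot("side");cv2.imwrite("pics/side10.png",cv2.resize(im[150:240,210:310],None,fx=6.5,fy=6.5)[:,:,::-1])
E
```

```text
time: 16.67
tool_pos: [0.4323, -0.3849, 0.0697]
ee_rot: [-1.572, 0.002, -1.646]
wrist_force: [-0.5, 4.3, 5.5]
width: 0.0115
t 16.6667 pos [ 0.4323 -0.3849  0.0697] yaw -94.29 y-axis [-0.001  0.002 -1.   ] w 0.0115 F [-0.5  4.3  5.5]
slide [0.8 1.7 0. ] roll 0.91
[ 0.83398505  0.34889892 -0.03856728]
```

View pics/side10.png

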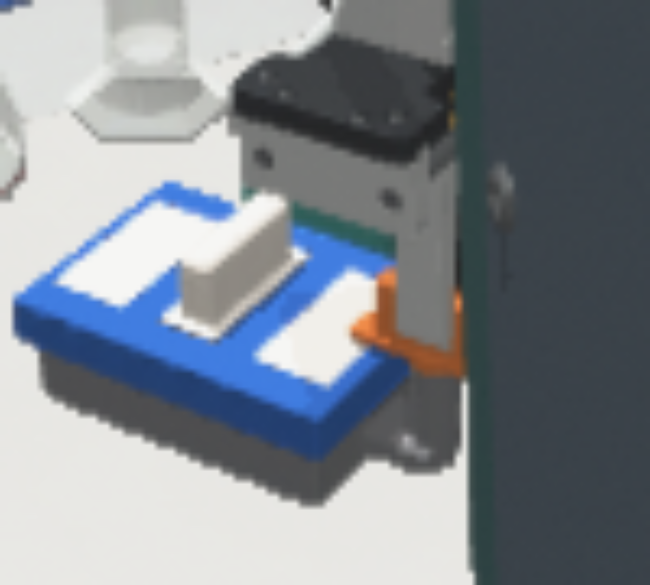

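The latch now points over the lid's edge (orange tip at about (265,201) in the full side view). I'll nudge it into the stop, then release and retreat.

```bash
python3 -m creep '[{"slide":[0,0,0],"roll":2.5,"grip":1},{"slide":[0,0,0],"roll":2.5,"grip":1},{"slide":[0,0,0],"roll":1,"grip":1},{"slide":[0,0,0],"roll":1,"grip":0.4},{"slide":[0,0,0],"roll":1,"grip":0.4},{"slide":[0,0,0],"roll":1,"grip":0.4},{"slide":[0,0,0],"roll":1,"grip":0.4},{"slide":[0,0,0],"roll":1,"grip":0.4},{"slide":[0,-10,0],"roll":1,"grip":0.4},{"slide":[0,-40,0],"roll":1,"grip":0.4},{"slide":[0,-80,0],"roll":1,"grip":0.4},{"slide":[0,-110,0],"roll":1,"grip":0.4},{"slide":[0,-110,0],"roll":1,"grip":0.4}]'; python3 -c "
from h import *
go((.30,-.12,.22),-95)"
```

```text
time: 17.8
tool_pos: [0.4354, -0.389, 0.1892]
ee_rot: [-1.559, -0.011, -1.666]
wrist_force: [0.3, -0.2, 1.9]
width: 0.0563
t 17.8 pos [ 0.4354 -0.389   0.1892] yaw -95.47 y-axis [ 0.011 -0.012 -1.   ] w 0.0563 F [ 0.3 -0.2  1.9]
slide [-254.5  -35.4 -160. ] roll -0.47
```

```bash
python3 -m creep '[{"slide":[-255,-35,-160],"roll":0,"grip":0.4},{"slide":[-255,-35,-160],"roll":0,"grip":0.4},{"slide":[-255,-35,-160],"roll":0,"grip":0.4},{"slide":[-255,-35,-160],"roll":0,"grip":0.4},{"slide":[-255,-35,-160],"roll":0,"grip":0.4},{"slide":[-255,-35,-160],"roll":0,"grip":0.4},{"slide":[-255,-35,-160],"roll":0,"grip":0.4},{"slide":[-255,-35,-160],"roll":0,"grip":0.4},{"slide":[-255,-35,-160],"roll":0,"grip":0.4},{"slide":[-255,-35,-160],"roll":0,"grip":0.4},{"slide":[-255,-35,-160],"roll":0,"grip":0.4}]'
python3 - <<'E'
from lidm import *
im=snapshot("top");cv2.imwrite("pics/top11r.png",im[:,:,::-1]);cv2.imwrite("pics/top11.png",cv2.resize(im[110:310,190:410],None,fx=3,fy=3)[:,:,::-1])
M=masks(im)["orange"];print(rect("top",big(M),.08)[0])
lidm("pics/top11r.png",.055,cb=(275,300),ct=(275,300))
im=snapshot("side");cv2.imwrite("pics/side11.png",cv2.resize(im[150:270,190:350],None,fx=5,fy=5)[:,:,::-1])
E
```

```text
time: 18.72
tool_pos: [0.2981, -0.1177, 0.2144]
ee_rot: [-1.571, -0.0, -1.667]
wrist_force: [-0.0, -0.2, 0.3]
width: 0.0564
((435.9738464355469, -385.5189514160156), (17.21871566772461, 53.74087142944336), 88.08177947998047)
[(275, np.float64(216.56896551724137)), (276, np.float64(216.61016949152543)), (277, np.float64(216.65454545454546)), (278, np.float64(216.82608695652175)), (279, np.float64(217.12820512820514)), (280, np.float64(217.30769230769232)), (281, np.float64(217.56410256410257)), (282, np.float64(217.65853658536585)), (283, np.float64(217.53488372093022)), (284, np.float64(216.2941176470588)), (285, np.float64(195.92307692307693)), (286, np.float64(196.075)), (287, np.float64(196.1590909090909)), (288, np.float64(196.1627906976744)), (289, np.float64(196.1627906976744)), (290, np.float64(196.1590909090909)), (291, np.float64(196.3111111111111)), (292, np.float64(217.05263157894737)), (293, np.float64(217.875)), (294, np.float64(217.975)), (295, np.float64(217.7450980392157)), (296, np.float64(217.86363636363637)), (297, np.float64(218.125)), (298, np.float64(218.2380952
[... 466 characters left out ...]
8235293)), (286, np.float64(145.77551020408163)), (287, np.float64(145.74)), (288, np.float64(145.77551020408163)), (289, np.float64(145.82222222222222)), (290, np.float64(145.97560975609755)), (291, np.float64(146.13333333333333)), (292, np.float64(146.46428571428572)), (293, np.float64(146.56451612903226)), (294, np.float64(146.56451612903226)), (295, np.float64(146.5737704918033)), (296, np.float64(146.58333333333334)), (297, np.float64(146.5737704918033)), (298, np.float64(146.5737704918033)), (299, np.float64(146.56451612903226))]
yaw [-5.22780952 -5.07464953]
size 0.13297550236036176 0.10419244784557807 c [ 0.52876123 -0.39509542] wrt chamber 0.005954517971506775 -0.0007588724282989537
```

View pics/top11.png

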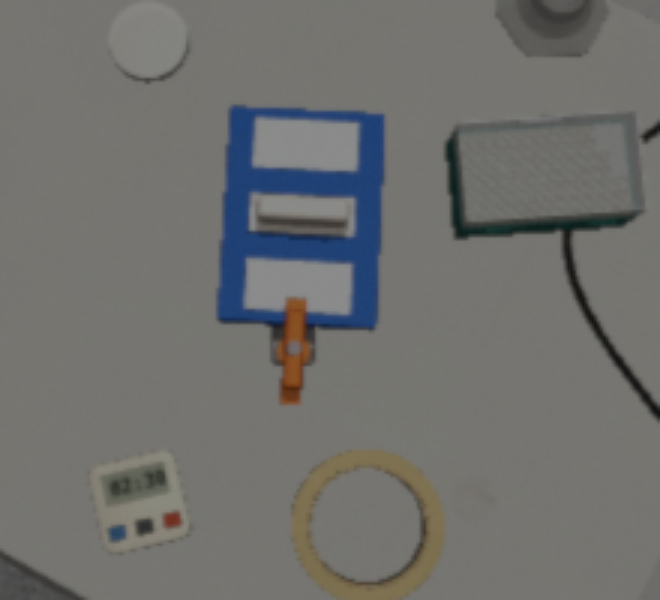

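View pics/side11.png

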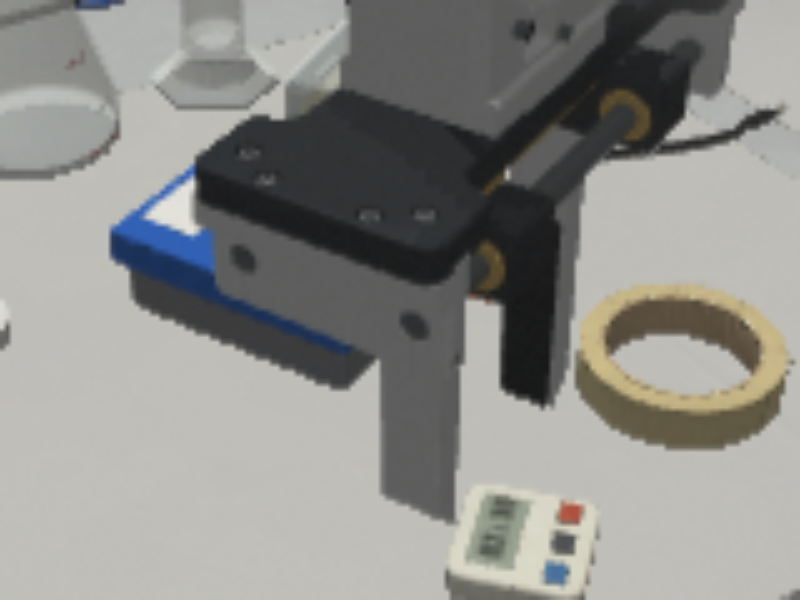

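Run:
```python
from h import *
from lidm import lidm
lidm("pics/top11r.png",.055,cb=(294,300),ct=(275,300))
from bench import ticket
o=robot.get_obs();print(o["time"],o["qvel"].round(3),o["wrist_force"])
print(ticket.close_job())
```

```text
[(294, np.float64(217.975)), (295, np.float64(217.7450980392157)), (296, np.float64(217.86363636363637)), (297, np.float64(218.125)), (298, np.float64(218.23809523809524)), (299, np.float64(218.34782608695653))] [(275, np.float64(145.56451612903226)), (276, np.float64(145.5483870967742)), (277, np.float64(145.56666666666666)), (278, np.float64(145.55737704918033)), (279, np.float64(145.5737704918033)), (280, np.float64(145.58333333333334)), (281, np.float64(145.58333333333334)), (282, np.float64(145.56451612903226)), (283, np.float64(145.56451612903226)), (284, np.float64(145.6851851851852)), (285, np.float64(145.76470588235293)), (286, np.float64(145.77551020408163)), (287, np.float64(145.74)), (288, np.float64(145.77551020408163)), (289, np.float64(145.82222222222222)), (290, np.float64(145.97560975609755)), (291, np.float64(146.13333333333333)), (292, np.float64(146.46428571428572)), (293, np.float64(146.56451612903226)), (294, np.float64(146.56451612903226)), (295, np.float64(146.5737704918033)), (296, np.float64(146.58333333333334)), (297, np.float64(146.5737704918033)), (298, np.float64(146.5737704918033)), (299, np.float64(146.56451612903226))]
yaw [-5.22780952 -5.07464953]
size 0.144979684666467 0.10419244784557807 c [ 0.52278384 -0.39455144] wrt chamber -4.7573181545632775e-05 -0.0007588724282989532
18.8167 [-0.001  0.005  0.003  0.002  0.003  0.001] [-0.17377562  0.46714437 -0.49528495]
the job is handed in; nothing more can be done
None
```

The chamber is closed. The lid is on and pressed home at both ends, and the latch is turned a quarter turn clockwise over the lid's edge. I handed the job in at 18.8 s; no verdict was reported.

**What I did:** I placed the lid by its grip and pressed it down until it stopped at the home height. I then pressed each pad with the shut fingers, turned the latch, let go and moved the arm clear.

**Last checks:**
- **Lid centre:** it measured within 1 mm of the chamber's centre, with a yaw difference below 0.2°.
- **Lid height:** the fingertips read 55.0 mm at both pads under about 30 N, which is the fully home height at each end.
- **Latch angle:** by eye in the last top view, the latch lies parallel to the lid's long side. My colour-mask reading of its angle caught only part of the bar and disagreed, so I did not use it.
- **Lid fit:** my first final reading showed the lid 6 mm off along its length, because the latch was covering part of the lid's edge. Leaving those columns out brought it to about 0 mm.
- **Other things on the bench:** the timer, dish, tip box and tape looked unmoved in the last top view. I did not re-measure their positions.

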